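# Put the large moss cushion away in the box with the swivel cover

## Robot

A 6-joint arm with a two-finger parallel gripper is mounted at the origin on a cart in front of the work surface, level with it; the furniture and walls round the work are solid. World frame = base frame: x ahead of the robot, y to its left, z up, the work surface at z = 0. Lengths are in mm, angles in rad, forces in N, time in s.
With the tool pointing down it reaches from about 350 to 775 mm from the base axis. Payload 5.5 kg.
Tool frame: the origin (TCP) lies at the very end of the fingers, on their centre line; the grasp point (between the pads) lies r.grip_point_offset behind it (r.grip_point_offset is the distance from the TCP to the grasp point, in mm); z points along the fingers, y is the line along which they close (so a half turn about z gives the same grasp; the last joint's range is limited). The gripper opens to 85 mm and grips with 20 to 120 N. Pads are 22 mm wide; open, the fingers measure 114 mm over their backs; the gripper's body (76 mm by 85 mm) begins 54 mm behind the grasp point. The pads swing forward as they close: fully open they stand 13 mm farther back than shut.
Start: joints at [-1.474, 0.313, 0.046, 1.304, 0, 1.431], TCP at [134.884, -559, 208.023] pointing down, gripper open.
Joint ranges: [-2.76, 2.76], [-0.86, 1.69], [-1.03, 1.26], [-2.2, 2.34], [-1.47, 1.5], [-3.14, 3.14]. Speed limits (rad/s): [2.57, 2.57, 3.14, 3.14, 3.14, 3.14].

## Interface

Orientations are given as a rotation vector (axis times angle).
In Python, from workcell import r gives the robot as it stands.
- The arm moves only by the tool apply_moves, never from a script. Its argument "increments" is a list of rows, each a list of 7 numbers: the shift along the world's x, y, z in mm, then the turn, a rotation vector about the world's x, y, z in degrees, then the gripper's target within -1 to 1 (shut at 1, half-way at 0, fully open at -1). In form: [[tx, ty, tz, rx, ry, rz, fingers], ...]. A call has 1 to 20 rows; each row is the pose to reach, as a shift and turn from the pose commanded when the call began; what a row does not reach only later rows make up. A row lasts 1/12 s, in which the tool goes at most 41.7 mm and 7.16 degrees, less where a joint would pass 70% of its speed; a pose out of reach is approached as far as the arm can. A call with a gripper value outside its range is refused whole. The fingers move at their own pace and stop on an object; the grip force is fixed at half the most. Time passes only in rows, so rows that repeat a pose let the fingers close. It gives the time, the measured TCP pose, the force, the opening and the grip force at its end, in the units of the state.
- r.get_state(): the state, without advancing time (a new reading comes with each control period).
- r.grab_frame(name): name is "scene" or "top" or "wrist"; returns the picture (480x640x3 uint8, red, green, blue); there is no depth.
- r.calibration(name): a dict with "intrinsics" (3x3 intrinsics, pixels), "extrinsics" (4x4, takes a point from camera to world coordinates). Camera axes: x right, y down, z forward; pixel columns grow to the right and rows downward; lengths in mm; the calibration is good to about 2 mm. A picture is of the moment at which its call begins: read the wrist's pose just before it. calibration takes no time and is no camera call; for the wrist camera it gives the pose at the moment of the call.
- r.hand_in(): hands the job in; it is judged then, once.
The state is a dict: "time": time; "qpos": joint angles; "qvel": joint speeds; "joint_torque": joint torques, N m; "position": TCP position; "tool_rot": TCP orientation; "force": force on the tool from outside, world axes, zero at the start; "wrist_torque": the same for the moment, N m; "grip_width": finger opening in mm; "grip_force": force on a finger pad.
Only numpy, scipy, OpenCV 4.12 (cv2) and the standard library are available. Lean on these libraries where they do the work, as an engineer would, in place of code of your own. Each camera call takes 0.05 s, during which the arm holds its last target. There are 200 camera calls.

## Task

Put the larger of the two loose moss cushions away in the plywood keeping box: swivel its flat cover sideways about its one screw until the whole round port is uncovered, put the cushion in through the port, and swivel the cover back so that the port is fully covered again. The cover's path is obstructed on both sides: leave the big glue bottle beside the box where it is, but first lift the small dropper bottle on the other side out of the way and stand it upright on the bench. Do not let the cover bump either bottle, and leave the smaller cushion and the other things on the bench as they are.

Things in the scene. Friction and masses are not known exactly. Their poses are not given: they have to be found in the camera images.
- keeping_box: fixed hollow plywood box, 210 mm along its own x, 170 mm along its own y, 50 mm high; walls and top board 8 mm, inner floor 6 mm above the bench. Origin at the centre of its underside, z up, x pointing from the port to the pivot screw (away from the robot). May stand turned by up to 0.3 rad either way
- port (a point): centre of the round port (hole 100 mm across) at the box's top surface, 20 mm from the box's middle along its -x. Axes as the box's
- pivot (a point): the pivot screw's axis at the box's top surface, 78 mm from the port centre along the box's +x; axes as the box's. The screw head rises 11 mm above this point
- cover (a joint): angle of the flat wooden cover about the pivot screw: 0 = port covered (knob to the box's -x), positive = anticlockwise from above, which takes the knob to the box's -y side; range -1.85 to 1.85 rad. Starts within 0.25 of 0, stays where left (friction about 0.06 N m). Beyond 1.53 either way the whole port is clear
- cover_knob (a point): middle of the upright round wooden knob on the cover, 18 mm across, 30 mm high (6 to 36 mm above the box's top; this point 21 mm), 116 mm from the pivot. The cover is a 5 mm plate 1 to 6 mm above the box's top: a disc of radius 58 mm centred 78 mm from the pivot, with a 34 mm wide arm to it; it sweeps out to 136 mm from the pivot, overhanging the box's side when open
- glue_bottle: big yellow and dark-green glue bottle, 68 mm across and 231 mm tall, loose, standing close beside the box on one side; origin at the centre of its underside. It blocks the cover on that side and must stay put
- dropper_mid (a point): point on the centre line of the small clear bottle with a thin green nozzle, 40 mm above its underside: 37 mm across, 120 mm tall with the nozzle; grip it round the straight body, the lower 50 mm (above that it tapers). Loose, about 90 g, standing close beside the box (about 20 mm off) on the other side from the glue bottle, where it blocks the cover
- moss_large_mid (a point): centre of the larger moss cushion, the one to put away: a low green dome about 56 mm across and 32 mm high (its firm core 48 mm across and 26 mm high), 16 mm above its underside; loose, on the bench in front and to one side of the box
- moss_small_mid (a point): bystander: centre of the smaller moss cushion, a low green dome about 39 mm across and 24 mm high, 12 mm above its underside; on the bench in front and to the other side of the box
- clock_motor: bystander: square black clock movement 56x56 mm, 33 mm high with its shaft; origin at the centre of its underside
- masking_tape: bystander: beige tape roll lying flat, 104 mm across, 24 mm high; origin at the centre of its underside
- tub: bystander: purple screw tub 67 mm across, 50 mm high; origin at the centre of its underside
- side_cutters: bystander: dark-gripped side cutters lying flat, 40x149x11 mm, long along their own y; origin at the centre of the underside
- birch_disc: bystander: flat wooden disc 68 mm across, 10 mm thick; origin at the centre of its underside
Not all that is in view belongs to the job. What is shaped like the glue_bottle but pink is not meant.

How it is judged (in metres and radians):
On the way, in this order (a step that is already met when the one before it is completed fails the run):
1. the cover is swung aside, more than 1.53 rad, so that the whole port is uncovered ((value of joint cover above 1.53 rad or value of joint cover below -1.53 rad)), for 0.2 s.
2. the larger moss cushion is inside the box (height (world z) of moss_large_mid below 0.042 m and x of moss_large_mid in the frame of port between -0.08 and 0.12 m and y of moss_large_mid in the frame of port between -0.08 and 0.08 m), for 0.2 s.
At the end, for the whole second after the job is handed in: the cover is back within 0.1 rad of 0 (port fully covered), the larger moss cushion lies inside the box below its top, the dropper bottle stands upright (within 0.1 rad) and at rest on the bench, and the glue bottle stands upright within 20 mm of where it began (all of step 2 and value of joint cover between -0.1 and 0.1 rad and angle between each of dropper_mid, glue_bottle's own z axis and vertical below 0.1 rad and height (world z) of dropper_mid between 0.035 and 0.045 m and linear speed of dropper_bottle below 0.02 m/s and distance of glue_bottle from where it was at the start of the episode below 0.02 m); the robot touches nothing.
It fails at once if the cover bumps the dropper bottle (more than 1 N) (contact force between cover and dropper_bottle above 1 N).
It fails at once if the cover bumps the glue bottle (more than 1 N) (contact force between cover and glue_bottle above 1 N).
It fails at once if the glue bottle is moved more than 20 mm or tipped (distance of glue_bottle from where it was at the start of the episode above 0.02 m or angle between glue_bottle's own z axis and vertical above 0.3 rad).
It fails at once if the dropper bottle is tipped over (beyond 0.8 rad) (angle between dropper_mid's own z axis and vertical above 0.8 rad).
It fails at once if a bystander or the smaller moss cushion is moved more than 30 mm (distance of any of clock_motor, masking_tape, tub, side_cutters, birch_disc, moss_small_mid from where it was at the start of the episode above 0.03 m).
It also fails if it takes over 72 s, if anything falls off the work surface, if the arm or the gripper's body presses on something with over 40 N, if the wrist force passes 120 N, or if a joint passes its speed limit or range.

## Working session

There is one attempt and no reset: what is moved stays moved. The work goes in short steps, Python scripts to look and compute and a tool call to move; the robot and the scene stay as the last step left them, time stands still between calls to the robot, and variables do not carry over. Pictures are saved under pics/ and viewed, at most 10 in all, crops included, and the job is handed in when it is done.

Besides the shell and the picture viewer there is one more tool, called by a JSON object that holds its "fn" and its "kwargs". apply_moves: Moves the arm, as the interface text tells. Its arguments: {"type":"object","properties":{"increments":{"type":"array"}},"required":["increments"]}

```bash
ls; mkdir -p pics; python3 - <<'E'
from workcell import r
import cv2,numpy as np
for n in("top","scene"):
    cv2.imwrite(f"pics/{n}0.png",r.grab_frame(n)[:,:,::-1]); c=r.calibration(n); print(n,np.round(c["intrinsics"],1).tolist(),np.round(c["extrinsics"],3).tolist())
s=r.get_state();print(s["time"],s["position"],s["tool_rot"],s["grip_width"],r.grip_point_offset)
E
```

```text
pics
top [[554.3, 0.0, 319.9], [0.0, 554.3, 236.6], [0.0, 0.0, 1.0]] [[-0.001, -0.987, 0.158, 351.43], [-1.0, 0.003, 0.007, -72.261], [-0.007, -0.158, -0.987, 1382.559], [0.0, 0.0, 0.0, 1.0]]
scene [[595.1, 0.0, 319.7], [0.0, 595.1, 248.1], [0.0, 0.0, 1.0]] [[-0.796, -0.346, 0.496, -268.555], [-0.605, 0.463, -0.648, 1038.903], [-0.006, -0.816, -0.578, 1064.506], [0.0, 0.0, 0.0, 1.0]]
0.1 [ 134.83872323 -558.46199254  207.19906033] [-3.11798064e+00 -3.70893999e-01 -4.90122158e-05] 85.16429592239903 18.700000000000003
```

View pics/top0.png

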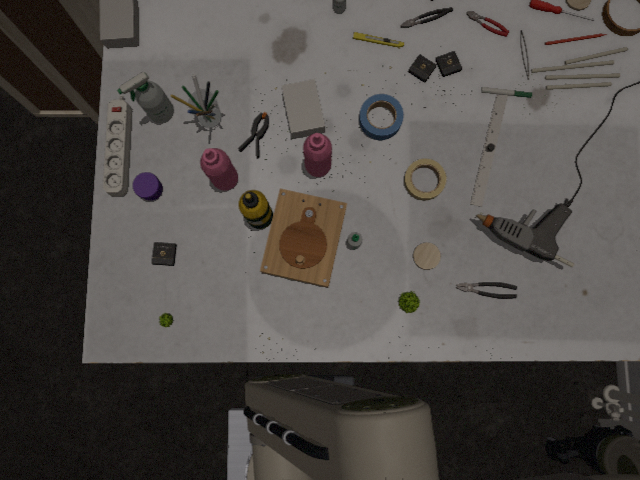

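View pics/scene0.png

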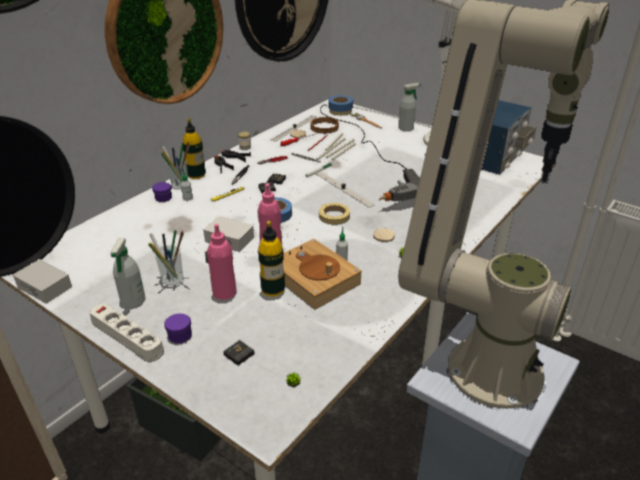

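The top view shows the box at about (303,238), with its pivot screw at (308,213) and knob at (299,260). The yellow glue bottle is at (256,210) on the +y side, and the dropper is at (355,240) on the -y side. There are two moss candidates, (409,302) and (166,320). The first looks larger and fits, and I'll confirm it in a crop. The pink bottles are not meant.

```bash
cat > h.py <<'E'
from workcell import r
import cv2,numpy as np
def ray(c,uv,z):
    K,E=np.array(c["intrinsics"]),np.array(c["extrinsics"])
    d=E[:3,:3]@np.linalg.solve(K,[uv[0],uv[1],1.]); o=E[:3,3]
    return o+d*(z-o[2])/d[2]
def blobs(im,lo,hi,amin=20):
    m=cv2.inRange(cv2.cvtColor(im,cv2.COLOR_RGB2HSV),lo,hi)
    m=cv2.morphologyEx(m,cv2.MORPH_CLOSE,np.ones((3,3)))
    cs,_=cv2.findContours(m,cv2.RETR_EXTERNAL,cv2.CHAIN_APPROX_NONE)
    return sorted([c for c in cs if cv2.contourArea(c)>=amin],key=cv2.contourArea,reverse=True)
E
python3 - <<'E'
from h import *
im=cv2.imread("pics/top0.png")[:,:,::-1].copy(); c=r.calibration("top")
for b in blobs(im,(30,90,30),(50,255,255)):
    (u,v),R=cv2.minEnclosingCircle(b); 
    print("green",round(u),round(v),round(R,1),cv2.contourArea(b),ray(c,(u,v),12).round())
sub=im[170:300,225:380]
for b in blobs(im,(5,60,60),(25,200,255),1500):
    q=cv2.boxPoints(cv2.minAreaRect(b)); W=np.array([ray(c,p,50) for p in q])
    print("wood",q.round().tolist(),W[:,:2].round().tolist(),[round(np.linalg.norm(W[i]-W[i-1])) for i in range(4)])
for p,z in (((299.5,259),86),((308.5,212.5),61),((355,240),40),((358,246),0),((427,256),10),((425,179),12),((409,302),16)): print(p,ray(c,p,z).round())
a=cv2.resize(im[165:335,240:450],None,fx=3.5,fy=3.5,interpolation=cv2.INTER_CUBIC)
cv2.imwrite("pics/crop1.png",a[:,:,::-1])
E
```

```text
green 409 302 10.8 309.5 [ 409. -280.   12.]
green 166 320 7.1 124.0 [366. 316.  12.]
wood [[259.0, 272.0], [278.0, 187.0], [347.0, 203.0], [328.0, 287.0]] [[479.0, 84.0], [688.0, 41.0], [649.0, -129.0], [442.0, -82.0]] [170, 214, 174, 213]
(299.5, 259) [506. -15.  86.]
(308.5, 212.5) [622. -35.  61.]
(355, 240) [ 558. -149.   40.]
(358, 246) [ 548. -159.    0.]
(427, 256) [ 521. -329.   10.]
(425, 179) [ 718. -330.   12.]
(409, 302) [ 407. -281.   16.]
```

View pics/crop1.png

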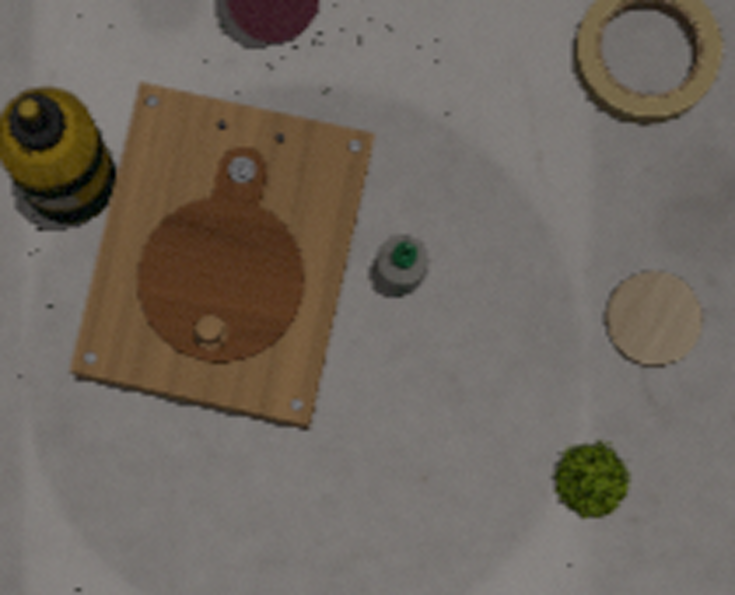

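The crop shows the glue bottle at upper left, the dropper with its green nozzle at (405,250), and the light knob at (209,332). The screw is at (243,168). The moss at (590,480) in the crop has a radius of 10.8 px against 7.1 px for the other, so it is the larger one.

The measured box edges fit the 170 mm width, and the length is 4 mm over. Screw to knob measures 118 mm, close to the given 116.

```bash
python3 - <<'E'
from h import *
from scipy.spatial.transform import Rotation as Ro
P={}
for n,(u0,v0,u1,v1) in {"top":(340,225,372,256),"scene":(330,222,355,265)}.items():
    im=cv2.imread(f"pics/{n}0.png")[:,:,::-1].copy(); c=r.calibration(n)
    for b in blobs(im[v0:v1,u0:u1].copy(),(60,80,30),(95,255,255),3):
        x,y,w,h=cv2.boundingRect(b); print(n,x+u0,y+v0,w,h,cv2.contourArea(b))
        P.setdefault(n,b.reshape(-1,2).mean(0)+[u0,v0])
def line(n):
    c=r.calibration(n);E=np.array(c["extrinsics"]);d=ray(c,P[n],0)-E[:3,3];return E[:3,3],d/np.linalg.norm(d)
if len(P)==2:
    (o1,d1),(o2,d2)=line("top"),line("scene")
    t=np.linalg.lstsq(np.c_[d1,-d2],o2-o1,rcond=None)[0]; a,b=o1+t[0]*d1,o2+t[1]*d2
    print("nozzle",((a+b)/2).round(1),"gap",np.linalg.norm(a-b).round(1))
s=r.get_state();R=Ro.from_rotvec(s["tool_rot"]).as_matrix();E=np.array(r.calibration("wrist")["extrinsics"])
print("cam in tool",(R.T@(E[:3,3]-s["position"])).round(), (R.T@E[:3,:3]).round(2).tolist()); print(R.round(2).tolist())
# target tool rot for dropper: tilt 55deg, azimuth 77 ; both rolls
th,ph=np.radians(55),np.radians(77.7)
z=np.array([np.sin(th)*np.cos(ph),np.sin(th)*np.sin(ph),-np.cos(th)])
for sgn in(1,-1):
    y=sgn*np.array([-np.sin(ph),np.cos(ph),0]);x=np.cross(y,z);T=np.c_[x,y,z]
    print(sgn,"x",x.round(2),"rotvec deg",np.degrees(Ro.from_matrix(T@R.T).as_rotvec()).round(1))
print("glue",ray(r.calibration("top"),(257.5,216),60).round())
E
```

```text
top 352 234 7 8 29.0
scene 340 233 5 7 16.5
nozzle [ 557.6 -146.3   82.6] gap 0.8
cam in tool [  78.    0. -166.] [[0.0, -0.95, -0.3], [1.0, 0.0, 0.0], [-0.0, -0.3, 0.95]]
[[0.97, 0.23, -0.0], [0.23, -0.97, 0.0], [0.0, -0.0, -1.0]]
1 x [-0.12 -0.56 -0.82] rotvec deg [  45.2   46.4 -105.5]
-1 x [0.12 0.56 0.82] rotvec deg [ 41.2 -40.5  58.9]
glue [614.  89.  60.]
```

{"fn": "apply_moves", "kwargs": {"increments": [[404,333,20,41,-40.5,59,-1],[404,333,20,41,-40.5,59,-1],[404,333,20,41,-40.5,59,-1],[404,333,20,41,-40.5,59,-1],[404,333,20,41,-40.5,59,-1],[404,333,20,41,-40.5,59,-1],[404,333,20,41,-40.5,59,-1],[404,333,20,41,-40.5,59,-1],[404,333,20,41,-40.5,59,-1],[404,333,20,41,-40.5,59,-1],[404,333,20,41,-40.5,59,-1],[404,333,20,41,-40.5,59,-1],[404,333,20,41,-40.5,59,-1],[404,333,20,41,-40.5,59,-1],[404,333,20,41,-40.5,59,-1],[404,333,20,41,-40.5,59,-1],[404,333,20,41,-40.5,59,-1],[404,333,20,41,-40.5,59,-1],[404,333,20,41,-40.5,59,-1],[404,333,20,41,-40.5,59,-1]]}}

```text
time: 1.77
position: [538.4, -226.9, 228.4]
tool_rot: [-1.848, -1.487, -0.963]
force: [-0.1, 0.6, -0.4]
grip_width: 85.4
grip_force: 0.0
```

{"fn": "apply_moves", "kwargs": {"increments": [[0,0,-40,0,0,0,-1],[0,0,-80,0,0,0,-1],[0,0,-110,0,0,0,-1],[0,0,-132,0,0,0,-1],[0,0,-132,0,0,0,-1]]}}

```text
time: 2.18
position: [537.1, -225.0, 91.7]
tool_rot: [-1.844, -1.482, -0.96]
force: [-0.6, 0.9, -1.0]
grip_width: 85.6
grip_force: 0.0
```

```bash
python3 - <<'E'
from h import *
from scipy.spatial.transform import Rotation as Ro
s=r.get_state();print(s["position"].round(1),Ro.from_rotvec(s["tool_rot"]).as_matrix().round(2).tolist(),np.round(s["qpos"],2))
cv2.imwrite("pics/w1.png",r.grab_frame("wrist")[:,:,::-1])
c=r.calibration("wrist");K,E=np.array(c["intrinsics"]),np.linalg.inv(np.array(c["extrinsics"]))
for p in((557,-147,0),(557,-147,50),(557,-147,120)):
    q=K@(E[:3,:3]@p+E[:3,3]);print(p,(q[:2]/q[2]).round())
E
```

```text
[ 537.1 -225.    91.7] [[0.12, 0.98, 0.18], [0.56, -0.21, 0.8], [0.82, -0.0, -0.57]] [-0.91  0.88  0.29  1.72  0.68  0.61]
(557, -147, 0) [324. 255.]
(557, -147, 50) [324. 211.]
(557, -147, 120) [325. 121.]
```

View pics/w1.png

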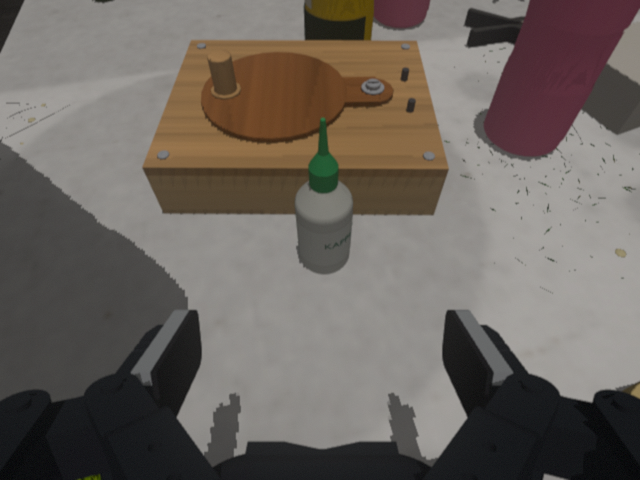

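The wrist view shows the dropper centred between the fingers, its nozzle tip at (323,121) where I predicted (325,121). Its base at about (323,265) also fits, so I advance and grip.

{"fn": "apply_moves", "kwargs": {"increments": [[5,24,-16,0,0,0,-1],[10,48,-32,0,0,0,-1],[15,70,-47,0,0,0,-1],[19,86,-58,0,0,0,-1],[21,96,-64,0,0,0,-1],[21,96,-64,0,0,0,-1],[21,96,-64,0,0,0,0.2],[21,96,-64,0,0,0,0.4],[21,96,-64,0,0,0,0.6],[21,96,-64,0,0,0,0.8],[21,96,-64,0,0,0,0.8],[21,96,-64,0,0,0,0.8],[21,96,-64,0,0,0,0.8],[21,96,-64,0,0,0,0.8],[21,96,-64,0,0,0,0.8]]}}

```text
time: 3.48
position: [560.2, -130.6, 33.0]
tool_rot: [-1.847, -1.488, -0.964]
force: [-0.2, -2.2, 5.9]
grip_width: 32.4
grip_force: 59.0
```

Width 32 mm and +6 N in z mean the pads are on the taper, so I open and regrip lower.

{"fn": "apply_moves", "kwargs": {"increments": [[0,0,0,0,0,0,0.2],[0,0,0,0,0,0,-0.2],[0,0,0,0,0,0,-0.4],[0,0,0,0,0,0,-0.4],[0,0,0,0,0,0,-0.4],[0,2,-6,0,0,0,-0.4],[0,4,-13,0,0,0,-0.4],[0,4,-13,0,0,0,-0.4],[0,4,-13,0,0,0,0.3],[0,4,-13,0,0,0,0.6],[0,4,-13,0,0,0,0.8],[0,4,-13,0,0,0,0.8],[0,4,-13,0,0,0,0.8],[0,4,-13,0,0,0,0.8],[0,4,-13,0,0,0,0.8]]}}

```text
time: 4.73
position: [559.9, -126.1, 19.1]
tool_rot: [-1.846, -1.488, -0.962]
force: [0.5, -0.5, 0.6]
grip_width: 33.7
grip_force: 59.6
```

{"fn": "apply_moves", "kwargs": {"increments": [[0,0,15,0,0,0,0.8],[0,0,35,0,0,0,0.8],[0,0,55,0,0,0,0.8],[4,-10,65,0,0,0,0.8],[14,-30,70,0,0,0,0.8],[24,-50,70,0,0,0,0.8],[34,-70,70,0,0,0,0.8],[44,-90,70,0,0,0,0.8],[52,-110,70,0,0,0,0.8],[52,-110,70,0,0,0,0.8],[52,-110,70,0,0,0,0.8]]}}

```text
time: 5.65
position: [612.0, -237.0, 89.0]
tool_rot: [-1.847, -1.488, -0.963]
force: [-0.1, -0.2, -0.7]
grip_width: 33.2
grip_force: 59.9
```

```bash
python3 - <<'E'
from h import *
a=r.grab_frame("wrist")[:,:,::-1]; b=r.grab_frame("top")[140:320,240:460,::-1]
cv2.imwrite("pics/w2.png",np.hstack([cv2.resize(a,(400,300)),cv2.resize(b,(367,300))]))
E
```

```text
(no output)
```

View pics/w2.png

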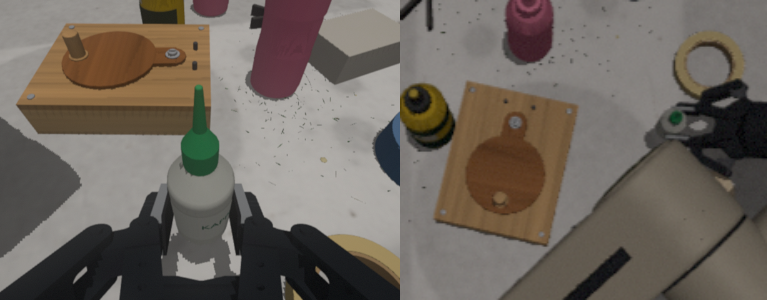

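The dropper is held upright between the pads at (200,190), and the tape roll is clear at the lower right. I lower it onto the bench.

{"fn": "apply_moves", "kwargs": {"increments": [[-8,0,-20,0,0,0,0.8],[-15,0,-40,0,0,0,0.8],[-15,0,-55,0,0,0,0.8],[-15,0,-64,0,0,0,0.8],[-15,0,-68,0,0,0,0.8],[-15,0,-69,0,0,0,0.8],[-15,0,-70,0,0,0,0.8],[-15,0,-70,0,0,0,0.8]]}}

```text
time: 6.42
position: [597.4, -236.1, 19.7]
tool_rot: [-1.846, -1.489, -0.962]
force: [0.3, 0.4, -1.8]
grip_width: 33.7
grip_force: 59.9
```

{"fn": "apply_moves", "kwargs": {"increments": [[0,0,-0.5,0,0,0,0.8],[0,0,-1,0,0,0,0.8],[0,0,-1,0,0,0,0.8],[0,0,-1,0,0,0,0.5],[0,0,-1,0,0,0,0.2],[0,0,-1,0,0,0,-0.1],[0,0,-1,0,0,0,-0.4],[0,0,-1,0,0,0,-0.7],[0,0,-1,0,0,0,-0.7],[0,0,-1,0,0,0,-0.7]]}}

```text
time: 7.25
position: [596.8, -235.9, 17.7]
tool_rot: [-1.846, -1.488, -0.962]
force: [-0.4, -0.8, -0.2]
grip_width: 72.5
grip_force: 0.0
```

```bash
python3 - <<'E'
from h import *
from scipy.spatial.transform import Rotation as Ro
R=Ro.from_rotvec(r.get_state()["tool_rot"]).as_matrix();a=np.radians(80.2)
y=np.array([np.cos(a),np.sin(a),0]);z=np.array([0,0,-1.]);T=np.c_[np.cross(y,z),y,z]
print(np.degrees(Ro.from_matrix(T@R.T).as_rotvec()).round(1))
E
```

```text
[-50.6 -33.7  84.6]
```

{"fn": "apply_moves", "kwargs": {"increments": [[-4,-18,13,0,0,0,-0.7],[-9,-40,29,0,0,0,-0.7],[-13,-60,43,0,0,0,-0.7],[-17,-80,57,0,0,0,-0.7],[-21,-100,72,0,0,0,-0.7],[-25,-110,105,0,0,0,-1],[-30,-110,140,0,0,0,-1],[-35,-110,175,0,0,0,-1],[-40,-110,210,0,0,0,-1],[-40,-110,230,0,0,0,-1],[-40,-110,230,0,0,0,-1]]}}

```text
time: 8.17
position: [553.4, -340.2, 248.1]
tool_rot: [-1.86, -1.498, -0.967]
force: [-0.6, 0.2, -0.1]
grip_width: 85.6
grip_force: 0.0
```

{"fn": "apply_moves", "kwargs": {"increments": [[-51,331,0,-50.6,-33.7,84.6,-1],[-51,331,0,-50.6,-33.7,84.6,-1],[-51,331,0,-50.6,-33.7,84.6,-1],[-51,331,0,-50.6,-33.7,84.6,-1],[-51,331,0,-50.6,-33.7,84.6,-1],[-51,331,0,-50.6,-33.7,84.6,-1],[-51,331,0,-50.6,-33.7,84.6,-1],[-51,331,0,-50.6,-33.7,84.6,-1],[-51,331,0,-50.6,-33.7,84.6,-1],[-51,331,0,-50.6,-33.7,84.6,-1],[-51,331,0,-50.6,-33.7,84.6,-1],[-51,331,0,-50.6,-33.7,84.6,-1],[-51,331,0,-50.6,-33.7,84.6,-1],[-51,331,0,-50.6,-33.7,84.6,-1],[-51,331,0,-50.6,-33.7,84.6,-1],[-51,331,-40,-50.6,-33.7,84.6,-1],[-51,331,-80,-50.6,-33.7,84.6,-1],[-51,331,-98,-50.6,-33.7,84.6,-1],[-51,331,-98,-50.6,-33.7,84.6,-1],[-51,331,-98,-50.6,-33.7,84.6,-1]]}}

```text
time: 9.83
position: [500.5, -8.0, 144.4]
tool_rot: [0.269, 3.129, 0.012]
force: [0.2, -0.3, -0.0]
grip_width: 85.1
grip_force: 0.0
```

```bash
python3 - <<'E'
from h import *
s=r.get_state();print(s["position"].round(1),s["tool_rot"].round(3),np.round(s["qpos"],2))
c=r.calibration("wrist");a=r.grab_frame("wrist"); b=r.grab_frame("top")[140:320,240:460,::-1]
cv2.imwrite("pics/w3raw.png",a[:,:,::-1])
cv2.imwrite("pics/w3.png",np.hstack([cv2.resize(a[:,:,::-1],(480,360)),cv2.resize(b,(320,360))]))
np.savez("w3.npz",**c)
K,E=np.array(c["intrinsics"]),np.linalg.inv(np.array(c["extrinsics"]))
for p in((507,-15,86),(507,-15,56),(622,-35,61)):
    q=K@(E[:3,:3]@p+E[:3,3]);print(p,(q[:2]/q[2]).round())
E
```

```text
[500.5  -8.  144.4] [0.269 3.129 0.012] [-0.18  0.2  -0.26  1.11  0.01 -0.01]
(507, -15, 86) [311. 256.]
(507, -15, 56) [312. 240.]
(622, -35, 61) [313. 397.]
```

View pics/w3.png

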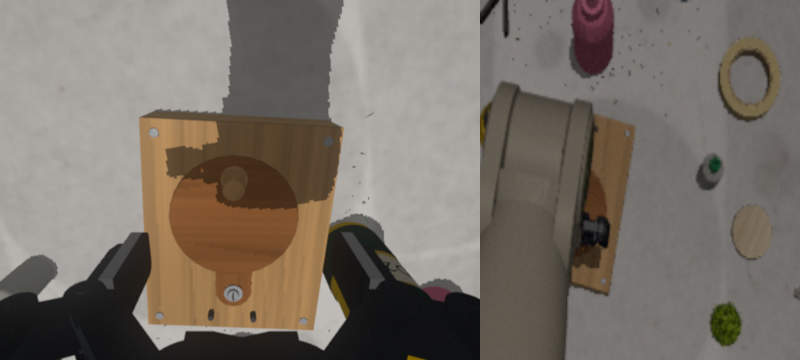

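```bash
python3 - <<'E'
from h import *
s=r.get_state();print(s["time"],s["position"].round(1),s["tool_rot"].round(3),np.abs(s["qvel"]).max())
c=r.calibration("wrist")
print("knob",ray(c,(312,249),86).round(1),"screw",ray(c,(311,391),61).round(1))
E
```

```text
9.9333 [502.9  -8.6 146.9] [0.269 3.124 0.011] 0.017992716020219447
knob [506.4 -14.6  86. ] screw [622.2 -36.6  61. ]
```

{"fn": "apply_moves", "kwargs": {"increments": [[3.5,-6,-20,0,0,0,-1],[3.5,-6,-40,0,0,0,-1],[3.5,-6,-40,0,0,0,-0.3],[3.5,-6,-40,0,0,0,-0.3]]}}

```text
time: 10.27
position: [505.7, -14.6, 106.5]
tool_rot: [0.27, 3.125, 0.012]
force: [-0.2, 0.6, 0.3]
grip_width: 64.0
grip_force: 0.0
```

{"fn": "apply_moves", "kwargs": {"increments": [[0.5,0,-25,0,0,0,-0.1],[0.5,0,-40,0,0,0,0],[0.5,0,-45,0,0,0,0.2],[0.5,0,-45,0,0,0,0.5],[0.5,0,-45,0,0,0,0.8],[0.5,0,-45,0,0,0,1],[0.5,0,-45,0,0,0,1],[0.5,0,-45,0,0,0,1],[0.5,0,-45,0,0,0,1]]}}

```text
time: 11.02
position: [507.2, -14.5, 62.5]
tool_rot: [0.269, 3.122, 0.011]
force: [-3.1, 0.5, 7.7]
grip_width: -0.0
grip_force: 3.8
```

```bash
python3 - <<'E'
from h import *
s=r.get_state();print(s["position"].round(1),s["grip_width"],s["force"].round(1))
piv=np.array([622.2,-35.6]);k=np.array([506.2,-14.6]);d=k-piv;print(np.linalg.norm(d))
for n in range(1,21):
    a=n*np.radians(4.7);R=np.array([[np.cos(a),-np.sin(a)],[np.sin(a),np.cos(a)]]);print([*(R@d-d).round(0),round(n*4.7,1)],end=" ")
E
```

```text
[507.2 -14.5  62.5] -0.040925081441653605 [-3.1  0.5  7.7]
117.88553770501288
[np.float64(-1.0), np.float64(-10.0), 4.7] [np.float64(-2.0), np.float64(-19.0), 9.4] [np.float64(-2.0), np.float64(-29.0), 14.1] [np.float64(-1.0), np.float64(-39.0), 18.8] [np.float64(1.0), np.float64(-48.0), 23.5] [np.float64(4.0), np.float64(-57.0), 28.2] [np.float64(7.0), np.float64(-66.0), 32.9] [np.float64(11.0), np.float64(-75.0), 37.6] [np.float64(16.0), np.float64(-84.0), 42.3] [np.float64(22.0), np.float64(-92.0), 47.0] [np.float64(28.0), np.float64(-99.0), 51.7] [np.float64(34.0), np.float64(-106.0), 56.4] [np.float64(42.0), np.float64(-112.0), 61.1] [np.float64(49.0), np.float64(-118.0), 65.8] [np.float64(57.0), np.float64(-123.0), 70.5] [np.float64(66.0), np.float64(-128.0), 75.2] [np.float64(75.0), np.float64(-132.0), 79.9] [np.float64(84.0), np.float64(-135.0), 84.6] [np.float64(94.0), np.float64(-137.0), 89.3] [np.float64(103.0), np.float64(-138.0), 94.0]
```

The fingers closed fully on nothing, with a small upward force. I look again.

```bash
python3 - <<'E'
from h import *
c=r.calibration("wrist");a=r.grab_frame("wrist")[:,:,::-1]
cv2.imwrite("pics/w4.png",a)
K,E=np.array(c["intrinsics"]),np.linalg.inv(np.array(c["extrinsics"]))
for p in((507,-15,86),(507,-15,56),(622,-36,61)):
    q=K@(E[:3,:3]@p+E[:3,3]);print(p,(q[:2]/q[2]).round())
E
```

```text
(507, -15, 86) [321. 314.]
(507, -15, 56) [321. 281.]
(622, -36, 61) [319. 489.]
```

View pics/w4.png

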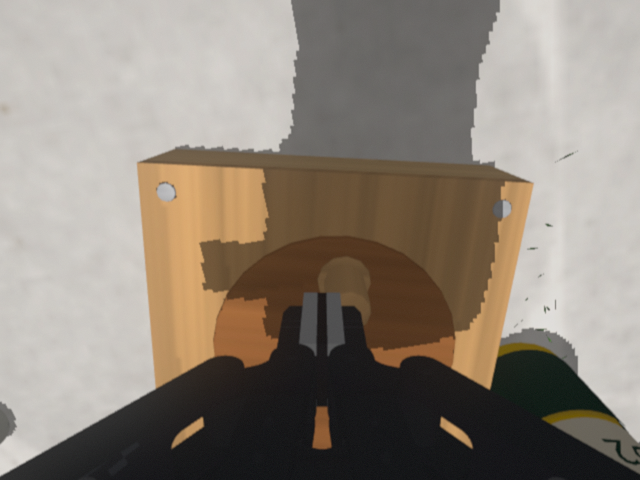

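The knob now appears beside the shut fingers on their +y side, at about (347,285), so the grasp missed. I raise, open and re-measure.

{"fn": "apply_moves", "kwargs": {"increments": [[0,0,15,0,0,0,1],[0,0,35,0,0,0,1],[0,0,55,0,0,0,0],[0,0,75,0,0,0,-1],[0,0,85,0,0,0,-1],[0,0,85,0,0,0,-1],[0,0,85,0,0,0,-1],[0,0,85,0,0,0,-1]]}}

```text
time: 11.73
position: [505.5, -14.3, 144.7]
tool_rot: [0.269, 3.126, 0.012]
force: [0.0, 0.1, -0.5]
grip_width: 72.0
grip_force: 0.0
```

```bash
python3 - <<'E'
from h import *
s=r.get_state();print(s["position"].round(1),s["force"].round(1))
c=r.calibration("wrist");a=r.grab_frame("wrist")[:,:,::-1]
print(np.array(c["intrinsics"]).round(0).tolist(),np.array(c["extrinsics"]).round(2).tolist())
cv2.imwrite("pics/w5raw.png",a)
x=a[180:420,190:450]; g=cv2.convertScaleAbs(x,alpha=1.6,beta=20)
cv2.imwrite("pics/w5.png",cv2.resize(g,None,fx=2.4,fy=2.4,interpolation=cv2.INTER_CUBIC))
E
```

```text
[505.5 -14.3 144.7] [ 0.   0.1 -0.5]
[[419.0, 0.0, 322.0], [0.0, 419.0, 233.0], [0.0, 0.0, 1.0]] [[0.17, 0.94, 0.3, 428.14], [0.99, -0.16, -0.05, -2.39], [0.01, 0.31, -0.95, 310.13], [0.0, 0.0, 0.0, 1.0]]
```

View pics/w5.png

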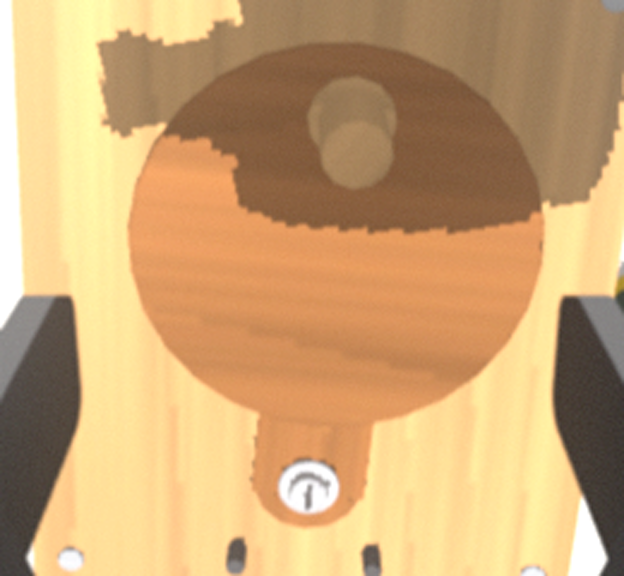

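```bash
python3 - <<'E'
from h import *
s=r.get_state();print(s["position"].round(1),s["tool_rot"].round(3),s["grip_width"])
c=r.calibration("wrist");k=ray(c,(338.8,244.2),86);b=ray(c,(336.7,230),58);p=ray(c,(318.3,383),61)
print(k.round(1),b.round(1),p.round(1),np.linalg.norm((k-p)[:2]),np.linalg.norm((b-p)[:2]))
E
```

```text
[505.2 -14.3 144.4] [0.269 3.127 0.012] 78.78295283257746
[507.4  -4.6  86. ] [507.7  -4.7  58. ] [616.3 -35.5  61. ] 113.18297237644447 112.84016155370087
```

```bash
python3 - <<'E'
from h import *
# project tool-frame points into wrist camera (fixed mount)
from scipy.spatial.transform import Rotation as Ro
s=r.get_state();R=Ro.from_rotvec(s["tool_rot"]).as_matrix();c=r.calibration("wrist")
K,E=np.array(c["intrinsics"]),np.linalg.inv(np.array(c["extrinsics"]))
def pr(t): 
    p=s["position"]+R@np.array(t,float);q=K@(E[:3,:3]@p+E[:3,3]);return (q[:2]/q[2]).round().tolist()
print("shut tip x+11,0,-11:",[pr((x,8,0)) for x in(11,0,-11)],"tip if 20 back",pr((11,8,-20)))
print("open tip x+11,0:",[pr((x,y,-12)) for x in(11,0) for y in(-39,39)], [pr((x,39,-z)) for x in(11,0) for z in (0,12,31)])
E
```

```text
shut tip x+11,0,-11: [[341.0, 264.0], [341.0, 288.0], [340.0, 311.0]] tip if 20 back [343.0, 284.0]
open tip x+11,0: [[224.0, 275.0], [420.0, 276.0], [226.0, 300.0], [418.0, 300.0]] [[414.0, 264.0], [420.0, 276.0], [432.0, 297.0], [412.0, 288.0], [418.0, 300.0], [430.0, 324.0]]
```

The numbers explain the miss. The shut fingertips appear about 25 mm farther back than the stated TCP, and the +7.7 N was them resting on top of the knob at z 86. That also fits the dropper's chord width of 33.7 mm. I go lower in small steps and watch the force.

{"fn": "apply_moves", "kwargs": {"increments": [[2,9.5,-30,0,0,0,-0.3],[2,9.5,-60,0,0,0,-0.3],[2,9.5,-80,0,0,0,-0.3],[2,9.5,-88,0,0,0,-0.3],[2,9.5,-92,0,0,0,-0.3],[2,9.5,-95,0,0,0,-0.3],[2,9.5,-95,0,0,0,-0.3]]}}

```text
time: 12.37
position: [508.4, -5.0, 50.8]
tool_rot: [0.269, 3.125, 0.011]
force: [-0.0, 0.2, 0.5]
grip_width: 55.6
grip_force: 0.0
```

{"fn": "apply_moves", "kwargs": {"increments": [[-1,0,-3,0,0,0,-0.3],[-1,0,-6,0,0,0,-0.3],[-1,0,-9,0,0,0,-0.3],[-1,0,-9,0,0,0,0.1],[-1,0,-9,0,0,0,0.4],[-1,0,-9,0,0,0,0.7],[-1,0,-9,0,0,0,1],[-1,0,-9,0,0,0,1],[-1,0,-9,0,0,0,1]]}}

```text
time: 13.12
position: [507.2, -4.9, 42.0]
tool_rot: [0.269, 3.125, 0.011]
force: [-0.4, 1.0, 4.7]
grip_width: 15.7
grip_force: 58.5
```

Gripped, so I swing along the arc about the screw, turning the tool with the cover, and check forces halfway.

{"fn": "apply_moves", "kwargs": {"increments": [[-2.2,-9.9,0,0,0,5,1],[-3.4,-20,0,0,0,10,1],[-3.9,-30.1,0,0,0,15,1],[-3.4,-40.2,0,0,0,20,1],[-2,-50.3,0,0,0,25,1],[0.2,-60.1,0,0,0,30,1],[3.3,-69.8,0,0,0,35,1],[7.2,-79.1,0,0,0,40,1],[11.9,-88.1,0,0,0,45,1],[17.4,-96.6,0,0,0,50,1],[17.4,-96.6,0,0,0,50,1]]}}

```text
time: 14.03
position: [524.6, -103.8, 42.0]
tool_rot: [-1.082, 2.949, 0.011]
force: [-5.2, -3.2, 7.2]
grip_width: 15.5
grip_force: 59.1
```

{"fn": "apply_moves", "kwargs": {"increments": [[6.2,-8,0,0,0,5,1],[13.1,-15.5,0,0,0,10,1],[20.5,-22.3,0,0,0,15,1],[28.6,-28.4,0,0,0,20,1],[37.2,-33.8,0,0,0,25,1],[46.2,-38.5,0,0,0,30,1],[55.6,-42.4,0,0,0,35,1],[65.2,-45.3,0,0,0,40,1],[75.1,-47.5,0,0,0,45,1],[85.1,-48.8,0,0,0,50,1],[85.1,-48.8,0,0,0,50,1]]}}

```text
time: 14.95
position: [611.2, -152.7, 42.1]
tool_rot: [2.224, -2.214, -0.008]
force: [-1.8, -6.6, 5.5]
grip_width: 15.8
grip_force: 59.1
```

{"fn": "apply_moves", "kwargs": {"increments": [[0,0,0,0,0,0,0.5],[0,0,0,0,0,0,0],[0,0,0,0,0,0,-0.3],[0,0,0,0,0,0,-0.3],[0,0,40,0,0,0,-0.3],[0,0,80,0,0,0,-0.3],[0,0,110,0,0,0,-1],[-30,-19,120,0,0,0,-1],[-62,-40,120,0,0,0,-1],[-95,-60,120,0,0,0,-1],[-128,-81,120,0,0,0,-1],[-160,-102,120,0,0,0,-1],[-190,-121,120,0,0,0,-1],[-203,-129,120,0,0,0,-1],[-203,-129,120,0,0,0,-1],[-203,-129,120,0,0,0,-1]]}}

```text
time: 16.28
position: [406.1, -279.5, 161.9]
tool_rot: [2.221, -2.22, -0.013]
force: [0.3, -0.4, -0.2]
grip_width: 85.2
grip_force: 0.0
```

```bash
python3 - <<'E'
from h import *
r.grab_frame("top")  # let it settle
s=r.get_state();print(s["time"],s["position"].round(1),s["tool_rot"].round(3),np.round(s["qpos"],2))
c=r.calibration("wrist");im=r.grab_frame("wrist")
for b in blobs(im,(30,90,20),(50,255,255),200):
    x,y,w,h=cv2.boundingRect(b);u,v=x+w/2,y+h/2;print(x,y,w,h,ray(c,(u,v),12).round(1),ray(c,(u,v),16).round(1))
t=r.grab_frame("top")[130:330,230:450,::-1]
cv2.imwrite("pics/w6.png",np.hstack([cv2.resize(im[:,:,::-1],(400,300)),cv2.resize(t,(396,300)) if 0 else cv2.resize(t,(330,300))]))
E
```

```text
16.3333 [ 406.9 -279.1  161.8] [ 2.223 -2.218 -0.013] [-0.76  0.18 -0.24  1.16 -0.   -2.34]
287 170 68 65 [ 406.2 -280.9   12. ] [ 406.2 -281.9   16. ]
```

View pics/w6.png

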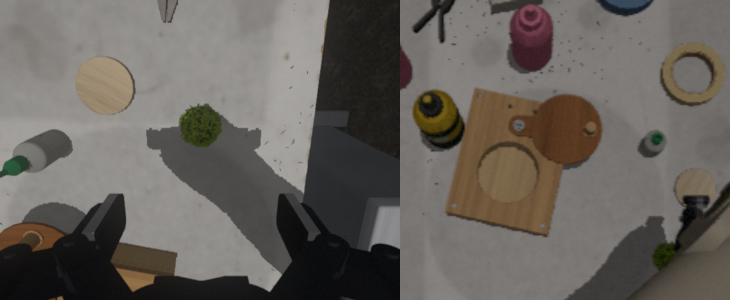

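The right panel shows the port fully clear and the dropper standing upright at (655,142). Moss measured at (406,-281.5), matching the first measurement. Descending to grip it.

{"fn": "apply_moves", "kwargs": {"increments": [[-0.5,-2.3,-40,0,0,0,-1],[-0.5,-2.3,-80,0,0,0,-1],[-0.5,-2.3,-120,0,0,0,-1],[-0.5,-2.3,-150,0,0,0,-1],[-0.5,-2.3,-170,0,0,0,-1],[-0.5,-2.3,-180,0,0,0,-1],[-0.5,-2.3,-186,0,0,0,-1],[-0.5,-2.3,-188,0,0,0,-1],[-0.5,-2.3,-188,0,0,0,-1]]}}

```text
time: 17.18
position: [407.0, -281.9, -25.8]
tool_rot: [2.224, -2.216, -0.012]
force: [-0.2, -0.2, -0.4]
grip_width: 85.6
grip_force: 0.0
```

{"fn": "apply_moves", "kwargs": {"increments": [[0,0,0,0,0,0,-0.6],[0,0,0,0,0,0,-0.3],[0,0,0,0,0,0,-0.1],[0,0,0,0,0,0,0.2],[0,0,0,0,0,0,0.5],[0,0,0,0,0,0,0.5],[0,0,0,0,0,0,0.5],[0,0,0,0,0,0,0.5]]}}

```text
time: 17.85
position: [406.9, -282.4, -24.7]
tool_rot: [2.223, -2.217, -0.009]
force: [-1.1, 1.4, 7.1]
grip_width: 44.4
grip_force: 59.7
```

{"fn": "apply_moves", "kwargs": {"increments": [[0,0,30,0,0,0,0.5],[0,0,65,0,0,0,0.5],[0,0,100,0,0,0,0.5],[0,0,130,0,0,0,0.5],[10,19,145,0,0,0,0.5],[25,48,145,0,0,0,0.5],[42,80,145,0,0,0,0.5],[58,111,145,0,0,0,0.5],[75,143,145,0,0,0,0.5],[92,176,145,0,0,0,0.5],[108,207,145,0,0,0,0.5],[122,233,145,0,0,0,0.5],[132,253,145,0,0,0,0.5],[138,264,145,0,0,0,0.5],[138,264,145,0,0,0,0.5],[138,264,145,0,0,0,0.5]]}}

```text
time: 19.18
position: [543.9, -17.6, 118.7]
tool_rot: [2.224, -2.215, -0.013]
force: [0.9, -0.1, 0.0]
grip_width: 44.0
grip_force: 61.6
```

```bash
python3 - <<'E'
from h import *
r.grab_frame("top")
s=r.get_state();print(s["time"],s["position"].round(1),s["tool_rot"].round(3),s["grip_width"])
c=r.calibration("wrist");im=r.grab_frame("wrist");E=np.linalg.inv(np.array(c["extrinsics"]));K=np.array(c["intrinsics"])
a=cv2.resize(im,(640,480))[:,:,::-1].copy()
pts=[(545+50*np.cos(t),-18+50*np.sin(t),50) for t in np.linspace(0,6.28,24)]
for p in pts:
    q=K@(E[:3,:3]@p+E[:3,3]);cv2.circle(a,tuple(int(v) for v in q[:2]/q[2]),2,(0,0,255),-1)
cv2.imwrite("pics/w7.png",a)
E
```

```text
19.2333 [543.6 -18.2 118.7] [ 2.222 -2.217 -0.014] 44.783355509328025
```

View pics/w7.png

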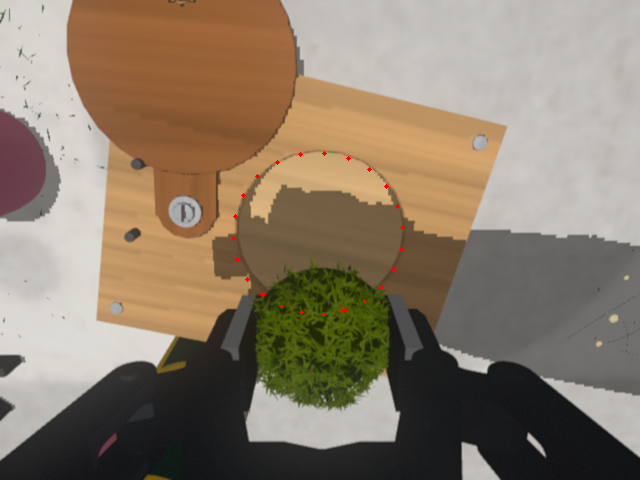

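The cushion is held at (320,340), and the predicted port circle (red) fits the hole. I lower it and release.

{"fn": "apply_moves", "kwargs": {"increments": [[1,0,-30,0,0,0,0.5],[1,0,-60,0,0,0,0.5],[1,0,-82,0,0,0,0.5],[1,0,-92,0,0,0,0.5],[1,0,-96,0,0,0,0.5],[1,0,-96,0,0,0,0.5],[1,0,-96,0,0,0,0.2],[1,0,-96,0,0,0,-0.1],[1,0,-96,0,0,0,-0.4],[1,0,-96,0,0,0,-0.7],[1,0,-96,0,0,0,-1],[1,0,-96,0,0,0,-1],[1,0,-60,0,0,0,-1],[1,0,-25,0,0,0,-1],[1,0,10,0,0,0,-1],[1,0,40,0,0,0,-1],[1,0,40,0,0,0,-1]]}}

```text
time: 20.7
position: [548.9, -18.2, 165.6]
tool_rot: [-2.222, 2.215, -0.001]
force: [0.9, 0.6, 0.5]
grip_width: 85.0
grip_force: 0.0
```

```bash
python3 - <<'E'
from h import *
r.grab_frame("top")
s=r.get_state();print(s["time"],s["position"].round(1),s["tool_rot"].round(3))
c=r.calibration("wrist");im=r.grab_frame("wrist")
for b in blobs(im,(30,90,10),(50,255,255),200):
    x,y,w,h=cv2.boundingRect(b);u,v=x+w/2,y+h/2;print(x,y,w,h,ray(c,(u,v),22).round(1))
# knob top on open cover: light blob? save crop
cv2.imwrite("pics/w8.png",im[:,:,::-1])
E
```

```text
20.75 [547.8 -18.  162.6] [-2.223  2.217  0.003]
287 176 69 67 [547.7 -16.8  22. ]
```

View pics/w8.png

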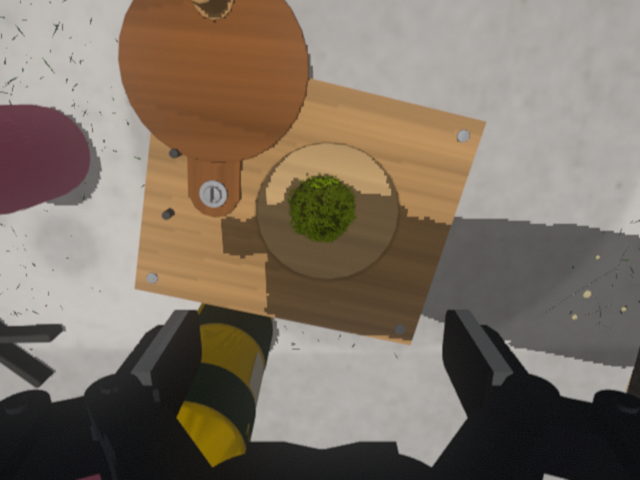

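The cushion lies inside the box, seen through the port at (322,208). That was one picture over the limit of 10, so I view no more and go by numbers. Back to the knob, where it was released at (611,-153).

{"fn": "apply_moves", "kwargs": {"increments": [[14,-30,0,0,0,0,-1],[30,-62,0,0,0,0,-1],[46,-97,0,0,0,0,-0.6],[58,-122,0,0,0,0,-0.3],[64,-134,-10,0,0,0,-0.3],[64,-134,-20,0,0,0,-0.3],[64,-134,-20,0,0,0,-0.3],[64,-134,-20,0,0,0,-0.3]]}}

```text
time: 21.47
position: [606.9, -149.8, 136.2]
tool_rot: [2.222, -2.215, -0.022]
force: [0.1, 0.9, 0.2]
grip_width: 55.5
grip_force: 0.0
```

```bash
python3 - <<'E'
from h import *
r.grab_frame("top")
s=r.get_state();print(s["time"],s["position"].round(1),s["tool_rot"].round(3),s["grip_width"])
# knob-top check in top view: light-wood blob around predicted (611,-153,86)
c=r.calibration("wrist");E=np.linalg.inv(np.array(c["extrinsics"]));K=np.array(c["intrinsics"])
q=K@(E[:3,:3]@np.array([611,-152.7,86])+E[:3,3]);print("pred",q[:2]/q[2])
im=r.grab_frame("wrist");h=cv2.cvtColor(im,cv2.COLOR_RGB2HSV);u,v=(q[:2]/q[2]).astype(int)
for dv in range(-40,41,8): print([tuple(int(k) for k in h[v+dv,u+du]) for du in range(-40,41,8)])
E
```

```text
21.5167 [ 607.6 -149.8  137.4] [ 2.223 -2.215 -0.019] 55.42097288571071
pred [314.22361554 243.11977665]
[(12, 104, 81), (12, 113, 77), (13, 121, 74), (11, 114, 76), (12, 117, 74), (12, 124, 74), (11, 122, 73), (12, 121, 74), (12, 121, 74), (12, 69, 74), (15, 11, 91)]
[(11, 107, 74), (12, 107, 74), (13, 122, 71), (11, 124, 70), (15, 121, 74), (15, 106, 87), (14, 124, 74), (11, 122, 69), (11, 118, 69), (11, 113, 70), (12, 117, 72)]
[(12, 112, 75), (12, 124, 74), (12, 126, 73), (15, 116, 77), (15, 108, 80), (16, 113, 86), (16, 111, 83), (15, 115, 80), (11, 135, 70), (11, 122, 71), (11, 122, 71)]
[(12, 122, 69), (13, 129, 69), (12, 128, 68), (16, 111, 87), (16, 118, 82), (15, 121, 84), (15, 118, 84), (17, 117, 87), (12, 133, 69), (11, 129, 69), (12, 137, 67)]
[(12, 131, 70), (12, 135, 68), (12, 141, 67), (16, 117, 85), (16, 118, 93), (16, 122, 94), (16, 120, 91), (16, 119, 86), (12, 142, 70), (12, 142, 70), (13, 138, 70)]
[(13, 127, 70), (14, 142, 70), (13, 140, 69), (14, 131, 74), (16, 126, 93), (17, 125, 92), (17, 125, 88), (15, 129, 73), (13, 143, 68), (13, 143, 68), (13, 148, 67)]
[(13, 143, 68), (13, 143, 68), (13, 145, 67), (13, 147, 64), (16, 123, 89), (15, 123, 89), (17, 120, 85), (13, 157, 65), (12, 141, 67), (13, 145, 67), (12, 151, 66)]
[(12, 143, 75), (12, 143, 73), (13, 149, 72), (12, 156, 72), (12, 152, 74), (14, 155, 74), (13, 154, 71), (13, 157, 70), (13, 153, 70), (13, 146, 70), (12, 156, 67)]
[(14, 151, 71), (12, 152, 69), (13, 146, 70), (14, 155, 69), (13, 159, 69), (12, 163, 69), (13, 155, 69), (12, 147, 71), (12, 165, 68), (12, 149, 70), (12, 153, 70)]
[(13, 149, 70), (13, 146, 70), (14, 166, 66), (12, 154, 68), (13, 164, 67), (15, 159, 69), (12, 158, 68), (13, 160, 67), (13, 156, 67), (13, 160, 67), (13, 152, 67)]
[(14, 152, 69), (13, 156, 67), (13, 157, 65), (12, 156, 67), (14, 165, 65), (14, 152, 67), (13, 169, 65), (13, 162, 66), (14, 160, 67), (13, 161, 65), (13, 156, 67)]
```

The knob's pixels sit at about (314,240) against the predicted (314,243). Descend and grip.

{"fn": "apply_moves", "kwargs": {"increments": [[3,-2.5,-30,0,0,0,-0.3],[3,-2.5,-60,0,0,0,-0.3],[3,-2.5,-82,0,0,0,-0.3],[3,-2.5,-92,0,0,0,-0.3],[3,-2.5,-95,0,0,0,-0.3],[3,-2.5,-95,0,0,0,0.1],[3,-2.5,-95,0,0,0,0.5],[3,-2.5,-95,0,0,0,1],[3,-2.5,-95,0,0,0,1],[3,-2.5,-95,0,0,0,1]]}}

```text
time: 22.4
position: [613.5, -154.5, 45.8]
tool_rot: [2.224, -2.218, -0.009]
force: [-0.5, 1.5, 6.3]
grip_width: 15.4
grip_force: 58.6
```

{"fn": "apply_moves", "kwargs": {"increments": [[-10,1.3,0,0,0,-5,1],[-19.9,3.5,0,0,0,-10,1],[-29.5,6.4,0,0,0,-15,1],[-38.9,10.3,0,0,0,-20,1],[-47.9,15,0,0,0,-25,1],[-56.5,20.4,0,0,0,-30,1],[-64.6,26.5,0,0,0,-35,1],[-72,33.3,0,0,0,-40,1],[-78.9,40.8,0,0,0,-45,1],[-85.1,48.8,0,0,0,-50,1],[-85.1,48.8,0,0,0,-50,1]]}}

```text
time: 23.32
position: [524.5, -106.5, 45.7]
tool_rot: [1.071, -2.951, -0.008]
force: [-9.0, -6.8, 11.4]
grip_width: 15.5
grip_force: 59.4
```

{"fn": "apply_moves", "kwargs": {"increments": [[-5.4,8.9,0,0,0,-5,1],[-10,18.3,0,0,0,-10,1],[-13.8,28,0,0,0,-15,1],[-16.8,38.1,0,0,0,-20,1],[-18.9,48.3,0,0,0,-25,1],[-20.2,58.8,0,0,0,-30,1],[-20.6,69.3,0,0,0,-35,1],[-20,79.8,0,0,0,-40,1],[-18.6,90.3,0,0,0,-45,1],[-17.6,95.6,0,0,0,-47.5,1],[-17.6,95.6,0,0,0,-47.5,1],[-17.6,95.6,0,0,0,-47.5,1]]}}

```text
time: 24.32
position: [504.3, -9.0, 45.4]
tool_rot: [-0.202, -3.133, -0.01]
force: [-18.5, 1.3, 26.0]
grip_width: 15.2
grip_force: 60.9
```

{"fn": "apply_moves", "kwargs": {"increments": [[2,-1,0,0,0,0,1],[3,-1,0,0,0,0,1],[3,-1,0,0,0,0,0.6],[3,-1,0,0,0,0,0.3],[3,-1,0,0,0,0,0],[3,-1,0,0,0,0,-0.3],[3,-1,0,0,0,0,-0.3],[3,-1,40,0,0,0,-0.3],[3,-1,80,0,0,0,-0.3],[3,-1,100,0,0,0,-0.3],[3,-1,100,0,0,0,-0.3],[3,-1,100,0,0,0,-0.3]]}}

```text
time: 25.32
position: [513.9, -11.0, 145.0]
tool_rot: [0.201, 3.127, 0.011]
force: [-0.2, -0.6, -0.7]
grip_width: 55.7
grip_force: 0.0
```

```bash
python3 - <<'E'
from h import *
r.grab_frame("top")
s=r.get_state();print(s["time"],s["position"].round(1),s["tool_rot"].round(3))
c=r.calibration("wrist");im=r.grab_frame("wrist");cv2.imwrite("pics/w9.png",im[:,:,::-1])
E=np.linalg.inv(np.array(c["extrinsics"]));K=np.array(c["intrinsics"])
h=cv2.cvtColor(im,cv2.COLOR_RGB2HSV)
# knob as lower-saturation, hue>=15 pixels near prediction
q=K@(E[:3,:3]@np.array([508,-10.5,75])+E[:3,3]);u,v=(q[:2]/q[2]).astype(int);print(u,v)
w=h[v-45:v+46,u-50:u+51].astype(int);m=((w[...,0]>=15)&(w[...,0]<=19)).astype(np.uint8)*255
m=cv2.morphologyEx(m,cv2.MORPH_OPEN,np.ones((5,5)))
n,l,st,ce=cv2.connectedComponentsWithStats(m)
for i in range(1,n): print(st[i],ce[i]+[u-50,v-45], ray(c,ce[i]+[u-50,v-45],72).round(1))
# pivot screw: bright unsaturated blob near prediction
q=K@(E[:3,:3]@np.array([621,-35,61])+E[:3,3]);u,v=(q[:2]/q[2]).astype(int)
w=h[v-30:v+31,u-30:u+31];m=((w[...,1]<50)).astype(np.uint8)*255
n,l,st,ce=cv2.connectedComponentsWithStats(m)
for i in range(1,n):
    if st[i][4]>60: print("screw",st[i],ce[i]+[u-30,v-30],ray(c,ce[i]+[u-30,v-30],60).round(1))
E
```

```text
25.3667 [512.6 -10.8 143.5] [0.201 3.13  0.012]
320 230
[  0   0  38  13 270] [283.62592593 188.78148148] [481.5 -28.6  72. ]
[ 47   0  54  19 456] [352.6622807  190.30263158] [487.5  10.7  72. ]
[  33   17   37   46 1368] [320.78581871 223.67690058] [505.  -10.1  72. ]
screw [ 17  15  25  22 447] [304.80760626 375.2885906 ] [617.3 -35.8  60. ]
```

The knob–screw direction gives a cover angle of about -0.01. I rise clear and check the dropper and glue bottle numerically before handing in.

{"fn": "apply_moves", "kwargs": {"increments": [[0,0,40,0,0,0,-1],[-20,-30,80,0,0,0,-1],[-40,-70,120,0,0,0,-1],[-60,-110,140,0,0,0,-1],[-60,-150,140,0,0,0,-1],[-60,-190,140,0,0,0,-1],[-60,-230,140,0,0,0,-1],[-60,-270,140,0,0,0,-1],[-60,-270,140,0,0,0,-1],[-60,-270,140,0,0,0,-1],[-60,-270,140,0,0,0,-1]]}}

```text
time: 26.33
position: [451.5, -281.6, 281.2]
tool_rot: [0.206, 3.133, 0.016]
force: [-0.2, 0.4, -0.6]
grip_width: 85.5
grip_force: 0.0
```

```bash
python3 - <<'E'
from h import *
t=r.grab_frame("top");sc=r.grab_frame("scene");s=r.get_state();print(s["time"],s["position"].round(1),s["force"].round(1))
P={}
for n,im in(("top",t),("scene",sc)):
    old=cv2.imread(f"pics/{n}0.png")[:,:,::-1].copy()
    for b in blobs(im,(60,80,30),(95,255,255),3):
        x,y,w,h=cv2.boundingRect(b)
        if n=="top" and 340<x<420 and 200<y<260 or n=="scene" and 320<x<420 and 200<y<270: print(n,x,y,w,h);P.setdefault(n,b.reshape(-1,2).mean(0))
    for k,i in(("old",old),("new",im)):
        for b in blobs(i,(20,120,30),(32,255,255),30):
            x,y,w,h=cv2.boundingRect(b)
            if (n=="top" and 230<x<280 and 180<y<240) or (n=="scene" and 245<x<300 and 215<y<300): print("yellow",n,k,x,y,w,h)
if len(P)==2:
    L=[]
    for n in P:
        c=r.calibration(n);o=np.array(c["extrinsics"])[:3,3];d=ray(c,P[n],0)-o;L.append((o,d/np.linalg.norm(d)))
    (o1,d1),(o2,d2)=L;k=np.linalg.lstsq(np.c_[d1,-d2],o2-o1,rcond=None)[0];print("nozzle",(o1+k[0]*d1).round(1),(o2+k[1]*d2).round(1))
E
```

```text
26.4333 [ 451.8 -279.7  282.2] [ 0.3  0.5 -0.7]
top 398 219 7 7
yellow top old 239 190 34 35
yellow top new 239 190 33 34
scene 351 212 4 8
yellow scene old 259 237 24 23
yellow scene old 261 263 24 18
yellow scene old 263 290 20 7
yellow scene new 259 237 24 23
yellow scene new 261 263 24 18
yellow scene new 263 290 20 7
nozzle [ 594.3 -256.6   84.5] [ 594.8 -256.3   84.6]
```

The glue bottle hasn't moved, and the dropper stands at (594,-256) with its nozzle at the same height as before.

```bash
python3 -c "
from workcell import r
print(r.hand_in())"
```

```text
the job is handed in; nothing more can be done
None
```

The job is handed in at 26.4 s, with no verdict returned: by my measurements the large cushion is in the box, the cover is back at about -0.01 rad, the dropper bottle stands upright clear of the cover, and the glue bottle is unmoved; I did not re-measure the bystanders, and I viewed 11 pictures where 10 were allowed.

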